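# Put the guard back on the wire-stripping machine

### The arm

A 6-joint arm with a two-finger parallel gripper is mounted at the origin on the work surface. World frame = base frame: x ahead of the robot, y to its left, z up, the work surface at z = 0. Lengths are in m, angles in degrees, forces in N, time in s.
With the tool pointing down it reaches from about 0.325 to 0.875 m from the base axis. Payload 4.4 kg.
Tool frame: the origin (TCP) lies on the centre line of the jaws, within the pads' length; the fingertips stand 11 mm ahead of it and the grasp point (between the pads) lies 8 mm behind it; x points along the fingers, y is the direction in which the jaws open and shut, and the axes are right-handed (so a half turn about x gives the same grasp; the last joint's range is limited). The gripper opens to 85 mm and grips with 20 to 120 N. Pads are 22 mm wide; open, the fingers measure 114 mm over their backs; the gripper's body (76 mm by 85 mm) begins 54 mm behind the grasp point. The pads swing forward as they close: fully open they stand 13 mm farther back than shut.
Start: joints at [-84.655, 11.837, 88.321, -0, 79.842, -8.623], TCP at [0.139, -0.558, 0.221] pointing down, gripper open.
Joint ranges: [-156.59, 156.59], [-49.26, 127.26], [12.9, 141.05], [-63.56, 243.56], [4.71, 150.69], [-161.64, 161.64]. Speed limits (degrees/s): [159.86, 159.86, 180, 180, 180, 180].

### API

Orientations are given as [roll, pitch, yaw] about the fixed x, y, z axes, in that order (R = Rz(yaw) Ry(pitch) Rx(roll)).
In Python, from rig import * gives the robot as it stands. Calls block until the motion is done:
- goto(position, orientation): joint-space move of the TCP to a pose.
- move_l(position, rotation=None, v=0.15): straight line of the TCP; rotation=None keeps the orientation; v is the mean speed in m/s.
- set_joints(angles): joint-space move.
- release() and clamp(effort=None): open the fingers fully, or close them until they stop; effort is the grip in N (None keeps the last).
- dwell(seconds).
- inverse_kinematics(position, orientation): joint angles nearest the present ones, or None.
- read_state(): the state.
- snapshot(name): name is "scene" or "side" or "wrist"; returns a dict with "image" (384x512x3 uint8, red, green, blue), "range_z" (384x512 float32, m along the optical axis (not along the pixel's ray), 0 where there is no reading), "intrinsics" (3x3 intrinsics, pixels), "distortion" ([k1, k2, p1, p2, k3] as OpenCV has them; the pictures are not rectified), "extrinsics" (4x4, takes a point from world to camera coordinates). Camera axes: x right, y up, looking along -z (the intrinsics and any distortion apply to the point x, -y, -z); pixel columns grow to the right and rows downward; lengths in m; the calibration is good to about 2 mm. A picture is of the moment at which its call begins.
A pose or a line that the arm cannot do raises PlanningError and nothing moves.
- hand_in(): hands the job in, once; it reports no verdict.
The state is a dict: "time_s": time; "joint_pos": joint angles; "qvel": joint speeds; "joint_torque": joint torques, N m; "tcp_pos": TCP position; "orientation": TCP orientation; "force": force on the tool from outside, world axes, zero at the start; "wrist_torque": the same for the moment, N m; "width": finger opening in m.
Only numpy, scipy, OpenCV 4.12 (cv2) and the standard library are available. Lean on these libraries where they do the work, as an engineer would, in place of code of your own. Each camera call takes 0.05 s, during which the arm holds its last target. There are 200 camera calls.

### The job

Put the loose guard panel back on the wire-stripping machine: line up its two round holes with the two upright pins on the machine, lower it over both pins, then press it down firmly but gently until it lies flush on the pin bar all round and holds the stiff black safety plunger down. Feel for the pins rather than forcing the panel, let go of it at the end, and leave the other things on the table where they are.

Things in the scene. Friction and masses are not known exactly. Their poses are not given: they have to be found in the camera images.
- guard_grip (a point): Middle of the guard panel's handle: an upright black block 16 (x) x 70 (y) x 46 mm standing on the plate. This point is half-way up it, 29 mm above the plate's underside. Axes along the panel, z up. The panel lies loose and flat on the table, handle up; about 0.35 kg, 20 percent either way.
- guard_plate (a point): Centre of the underside of the same guard panel (axes as above): an aluminium plate 120 (x) x 220 (y) x 6 mm with two long clear windows and two round through holes, 13 mm in diameter, at x = 0, y = -85 and +85 mm. It fits the pins either way round. Fitted, its underside lies flat on the machine's pin bar.
- machine: Bench wire-stripping machine: grey housing 190 (x) x 250 (y) mm, fixed, z up; origin at table height at its middle. Deck 70 mm up; two rollers along y at x = -36 and +36 mm, tops at 77 mm. The pin bar on the deck rides on rubber mounts: pushed down it gives about 1 mm for each 6 N, up to 5 mm, and comes back up. Pushing the guard against the machine with more than 40 N damages it.
- bar_mid (a point): Middle of the machine's top at the height of the pin bar's top, 82 mm above the table; machine's axes. The steel bar (34 mm in x, 210 in y) carries two upright pins, 10 mm thick, 170 mm apart along y, flat tops 30 mm above the bar, rims broken by 1.2 mm. Bar and pins were clamped tight anywhere up to 8 mm along +y or -y from this point: that offset is not reported; feel or look for it.
- plunger (a joint): Safety plunger: black block 22 (x) x 34 (y) mm mid-way between the pins, standing 8 mm above the bar when up. Value 0 is up and grows as it is pressed, 0.008 m when flush with the bar. No spring: it takes about 8 N all the way down (the guard's weight alone does not press it) and stays where it is left.
- bin: a loose green open plastic bin, 130 x 110 x 80 mm; origin at the centre of its underside. A bystander: leave it.
- jar: a loose glass jar with a steel cap, 64 mm across, 90 mm tall; origin at the centre of its underside. A bystander: leave it.
- mug: a loose white mug, 80 mm across, 90 mm tall; origin at the centre of its underside. A bystander: leave it.
- tape: a loose grey ring of tape lying flat, 90 mm across, 22 mm tall; origin at the centre of its underside. A bystander: leave it.
- screwdriver: a loose screwdriver lying on the table; origin at the centre of its underside. A bystander: leave it.
- plugbox: a loose white wall-socket box, 86 x 86 x 30 mm; origin at the centre of its underside. A bystander: leave it.
- adapter: a loose black power adapter, 50 x 75 x 32 mm; origin at the centre of its underside. A bystander: leave it.

How it is judged:
By the outcome, as a careful person would: the job done as asked, in the order asked, and still so for the second after the job is handed in, with the robot touching nothing.
It also fails if it takes over 58 s, if anything falls off the work surface, if the arm or the gripper's body presses on something with over 40 N, if the wrist force passes 120 N, or if a joint passes its speed limit or range.

## Working session

There is one attempt and no reset: what is moved stays moved. The work goes in short steps, each a Python script; the robot and the scene stay as the last script left them, time stands still between calls to the robot, and variables do not carry over. Pictures are saved under pics/ and viewed, about 8 in all and at most 12, crops included, and the job is handed in when it is done.

```bash
mkdir -p pics; ls; python3 - <<'E'
from rig import *
import cv2,numpy as np
for n in ["scene","side"]:
    s=snapshot(n); cv2.imwrite(f"pics/{n}0.png",s["image"][:,:,::-1]); np.savez(f"{n}0.npz",**{k:np.array(v) for k,v in s.items()})
    print(n,s["intrinsics"],s["distortion"],np.round(s["extrinsics"],3),(s["range_z"]>0).mean())
st=read_state();print(st)
E
```

```text
pics
scene [[471.37653138   0.         252.61184273]
 [  0.         471.37653138 197.80620559]
 [  0.           0.           1.        ]] [-0.10965505  0.          0.          0.          0.        ] [[-0.044  0.999 -0.013  0.03 ]
 [-0.798 -0.028  0.602  0.431]
 [ 0.601  0.037  0.798 -1.877]
 [ 0.     0.     0.     1.   ]] 0.9959767659505209
side [[397.87276253   0.         248.95175824]
 [  0.         397.87276253 189.57216603]
 [  0.           0.           1.        ]] [-0.08339734  0.          0.          0.          0.        ] [[ 0.987 -0.16   0.017 -0.607]
 [ 0.113  0.763  0.637 -0.128]
 [-0.115 -0.626  0.771 -1.058]
 [ 0.     0.     0.     1.   ]] 0.996063232421875
{'time_s': 0.1, 'joint_pos': array([-8.46578644e+01,  1.18817149e+01,  8.83983976e+01, -1.74126536e-03,
        7.98395684e+01, -8.62448620e+00]), 'qvel': array([ 0.01135315, -0.14986277, -0.21042997, -0.095482  , -0.08077634,
        0.10114486]), 'joint_torque': array([-7.03401238e-04, -3.84092546e+01, -2.92547536e+01, -2.93246530e-04,
        4.85251949e-03, -1.07369499e-05]), 'tcp_pos': array([ 0.13867842, -0.55729591,  0.22020384]), 'orientation': array([-97.80431397,  89.88030682,  96.16261675]), 'force': array([-0.34480944, -1.00249498, -0.00109828]), 'wrist_torque': array([-0.02683518, -0.00084221,  0.00118902]), 'width': 0.0855039219317605}
```

View pics/scene0.png

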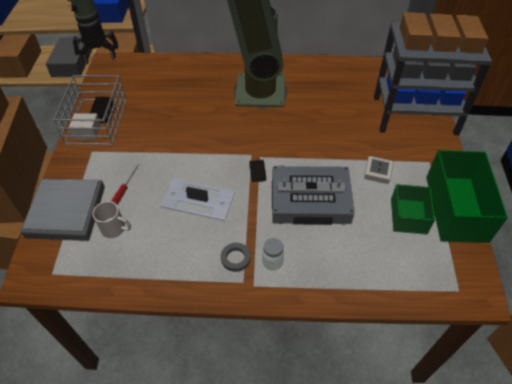

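View pics/side0.png

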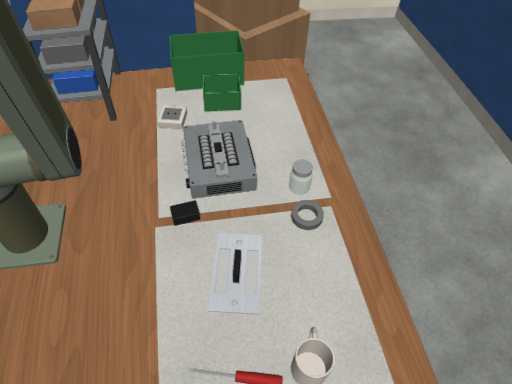

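The scene view shows the guard at about (198,198) with its handle at (197,194), and the machine at (312,194). In the side view the guard is at (237,272) and the machine at (218,158). Next I'll turn these pixels into positions.

```bash
cat > h.py <<'E'
import numpy as np,cv2
def cloud(s):
    "world point for each pixel from the depth"
    z=np.asarray(s["range_z"]);h,w=z.shape
    uv=np.stack(np.meshgrid(np.arange(w),np.arange(h)),-1).reshape(-1,1,2).astype(float)
    n=cv2.undistortPoints(uv,np.asarray(s["intrinsics"]),np.asarray(s["distortion"])).reshape(h,w,2)
    P=np.stack([n[...,0]*z,-n[...,1]*z,-z],-1)
    T=np.asarray(s["extrinsics"]);P=(P-T[:3,3])@T[:3,:3]
    P[z<=0]=np.nan
    return P
def cast(s,uv,zw):
    "pixels -> world points on plane z=zw"
    n=cv2.undistortPoints(np.array(uv,float).reshape(-1,1,2),np.asarray(s["intrinsics"]),np.asarray(s["distortion"])).reshape(-1,2)
    T=np.asarray(s["extrinsics"]);R=T[:3,:3];c=-R.T@T[:3,3]
    d=np.c_[n[:,0],-n[:,1],-np.ones(len(n))]@R
    return c+d*((zw-c[2])/d[:,2])[:,None]
def rect(P):
    (c,sz,a)=cv2.minAreaRect((P[:,:2]*1000).astype(np.float32)); return np.round(c,1),np.round(sz,1),round(a,2)
E
python3 - <<'E'
from h import *
for n,gb,mb in [("side",(slice(225,320),slice(200,270)),(slice(105,205),slice(172,265))),("scene",(slice(170,225),slice(155,245)),(slice(155,230),slice(265,358)))]:
    s=np.load(n+"0.npz");P=cloud(s);I=s["image"].astype(int)
    g=P[gb];gi=I[gb].mean(-1); print(n,"table z",np.nanmedian(P[200:300,100:150,2]) )
    m=(gi<60)&(g[...,2]>.02);print("handle",m.sum(),rect(g[m]),np.median(g[m],0),g[m].max(0))
    top=m&(g[...,2]>.046);print("handle top",rect(g[top]))
    m=(g[...,2]>.003)&(g[...,2]<.012);print("plate",rect(g[m]))
    q=P[mb];m=(q[...,2]>.06)&(q[...,2]<.072);print("deck",rect(q[m]))
    for lo,hi in [(.1,.12),(.079,.084),(.0865,.094)]:
        m=(q[...,2]>lo)&(q[...,2]<hi)
        print(lo,hi,m.sum(),np.round(q[m].mean(0),4)); 
        if lo>.09: 
            a=q[m];
            for side in (a[:,1]>a[:,1].mean(),a[:,1]<=a[:,1].mean()): print("  pin",np.round(np.median(a[side],0),4),side.sum())
E
```

```text
side table z 0.001148769531874293
handle 188 (array([ 553.1, -188.6]), array([69.4, 13.2]), 77.39) [ 0.55176458 -0.19707792  0.05201058] [ 0.56607115 -0.15436058  0.05646243]
handle top (array([ 553.1, -188.2]), array([68.7, 13.1]), 77.39)
plate (array([ 547.8, -178.6]), array([267.3, 189. ]), 81.55)
deck (array([545.7, 181.9]), array([196.1, 256.9]), 0.61)
0.1 0.12 31 [0.5491 0.1733 0.1093]
  pin [0.5485 0.2601 0.1085] 15
  pin [0.5499 0.0907 0.1108] 16
0.079 0.084 368 [0.5484 0.1658 0.0819]
0.0865 0.094 91 [0.549  0.1824 0.0901]
scene table z 0.0009680400776586305
handle 172 (array([ 555.7, -186.6]), array([68.6, 18.6]), 78.93) [ 0.55860096 -0.18646746  0.04262552] [ 0.57068448 -0.15351737  0.05732598]
handle top (array([ 555., -185.]), array([64.8, 17. ]), 84.14)
plate (array([ 541.2, -188.5]), array([228.8, 308.7]), 2.64)
deck (array([549.5, 182.1]), array([196.3, 252.8]), 1.65)
0.1 0.12 27 [0.5501 0.1807 0.1083]
  pin [0.5489 0.2626 0.1083] 14
  pin [0.5523 0.0923 0.1104] 13
0.079 0.084 399 [0.5506 0.1761 0.0814]
0.0865 0.094 80 [0.5512 0.1774 0.0894]
```

```bash
python3 - <<'E'
from rig import *
from h import *
for nm,p in [("wg",(0.553,-0.188,0.33)),("wm",(0.549,0.178,0.40))]:
    ok=0
    for z in (p[2],p[2]-.04):
        for yaw in (-90,90):
            j=inverse_kinematics((p[0],p[1],z),(0,90,yaw)); print(z,yaw,None if j is None else np.round(j,1))
    goto(p,(0,90,-90)); dwell(.3)
    s=snapshot("wrist");cv2.imwrite(f"pics/{nm}.png",s["image"][:,:,::-1]);np.savez(nm+".npz",**{k:np.array(v) for k,v in s.items()})
    print(np.round(s["intrinsics"][0],1),s["distortion"],np.round(s["extrinsics"],3))
print(read_state()["time_s"])
a=[cv2.imread(f"pics/{n}.png") for n in("wg","wm")]
cv2.imwrite("pics/both.png",cv2.resize(np.vstack(a),None,fx=.78,fy=.78))
E
```

```text
0.33 -90 [-27.3   9.5  78.4  -0.   92.1 -27.3]
0.33 90 [-27.3   9.5  78.4   0.   92.1 152.7]
0.29000000000000004 -90 [-27.3  10.4  81.9  -0.   87.7 -27.3]
0.29000000000000004 90 [-27.3  10.4  81.9   0.   87.7 152.7]
[264.8   0.  257. ] [-0.02778128  0.          0.          0.          0.        ] [[ 1.    -0.001 -0.    -0.553]
 [ 0.001  0.946 -0.325  0.256]
 [ 0.     0.325  0.946 -0.423]
 [ 0.     0.     0.     1.   ]]
0.4 -90 [ 9.4  7.9 72.3 -0.  99.8  9.4]
0.4 90 None
0.36000000000000004 -90 [ 9.4  8.1 76.5 -0.  95.3  9.4]
0.36000000000000004 90 None
[264.8   0.  257. ] [-0.02778128  0.          0.          0.          0.        ] [[ 1.    -0.001 -0.    -0.549]
 [ 0.001  0.946 -0.325 -0.067]
 [ 0.001  0.325  0.946 -0.608]
 [ 0.     0.     0.     1.   ]]
4.225
```

View pics/both.png

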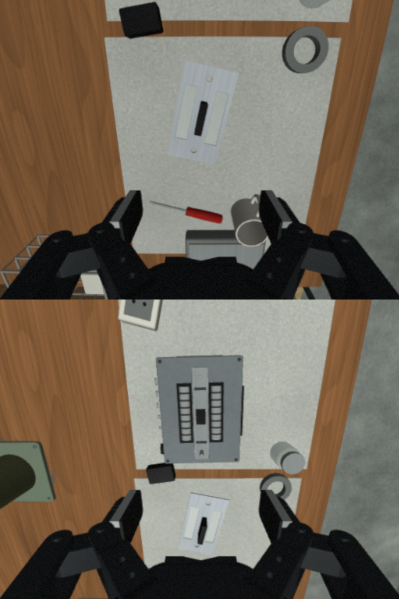

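Guard in the top half: plate centre at about (203,115), holes at about (209,78) and (193,150), handle at (201,118), leaning about 12°. Machine in the bottom half: centre (200,411), pins at about (200,373) and (201,452), nearly square to the world axes.

```bash
python3 - <<'E'
from h import *
def fit(s,mask,z):
    c=max(cv2.findContours(mask.astype(np.uint8),cv2.RETR_EXTERNAL,cv2.CHAIN_APPROX_NONE)[0],key=cv2.contourArea)
    W=cast(s,c.reshape(-1,2),z); return rect(W),cv2.contourArea(c)
s=np.load("wg.npz");P=cloud(s);I=s["image"].astype(int).mean(-1)
box=np.zeros(I.shape,bool);box[70:215,205:315]=1
print("handle top",fit(s,box&(P[...,2]>.045),.052))
# plate: depth above table
tz=np.nanmedian(P[180:210,150:200,2]);print("table",tz)
for zc in (.003,.004): print("plate",fit(s,cv2.morphologyEx((box&(P[...,2]>tz+zc)).astype(np.uint8),cv2.MORPH_OPEN,np.ones((3,3))),.006))
s=np.load("wm.npz");P=cloud(s);I=s["image"].astype(int).mean(-1)
box=np.zeros(I.shape,bool);box[65:215,195:315]=1
print("deck",fit(s,box&(P[...,2]>.06),.07),np.nanmedian(P[box&(P[...,2]>.06)][:,2]))
m=(box&(P[...,2]>.095)).astype(np.uint8)
n,l,st,c=cv2.connectedComponentsWithStats(m)
for k in range(1,n):
    q=P[l==k];t=q[q[:,2]>q[:,2].max()-.006]
    print("pin blob",st[k],c[k],q.max(0)[2],"cast centroid",cast(s,[np.argwhere(l==k).mean(0)[::-1]],.112)[0], np.median(t,0),len(t))
m=box&(P[...,2]>.086)&(P[...,2]<.095);n,l,st,c=cv2.connectedComponentsWithStats(m.astype(np.uint8))
for k in range(1,n):
    if st[k][4]>8: print("plunger?",st[k],rect(P[l==k]),np.median(P[l==k],0))
v=cv2.imread("pics/wg.png")[60:220,200:320];w=cv2.imread("pics/wm.png")[65:215,195:315]
cv2.imwrite("pics/crop.png",np.hstack([cv2.resize(v,(390,520),interpolation=2),cv2.resize(w,(400,520),interpolation=2)]))
E
```

```text
handle top ((array([ 554.6, -186.4]), array([70.3, 16. ]), 77.51), 348.5)
table 0.0018482366649375044
plate ((array([ 554.3, -187.4]), array([219.7, 119.9]), 77.79), 6702.0)
plate ((array([ 553.7, -187.3]), array([219.7, 118.4]), 77.74), 2420.0)
deck ((array([548.7, 182.6]), array([189.3, 248.7]), 1.16), 13904.0) 0.07137200003256709
pin blob [253  96   6   7  30] [255.9  98.8] 0.11369455285498553 cast centroid [0.548062   0.26369627 0.112     ] [0.54822202 0.26339277 0.1125438 ] 30
pin blob [256 195   6   8  41] [258.65853659 198.41463415] 0.11394556600462394 cast centroid [0.55253741 0.09609715 0.112     ] [0.5531443  0.09351496 0.11226973] 27
plunger? [251 140  13  20 227] (array([550.2, 178.8]), array([20.4, 33.3]), 3.16) [0.54969892 0.17859718 0.09065363]
plunger? [256 193   6   4  10] (array([552.1,  96.3]), array([9.4, 3.6]), 8.57) [0.55235514 0.09754506 0.09140985]
```

View pics/crop.png

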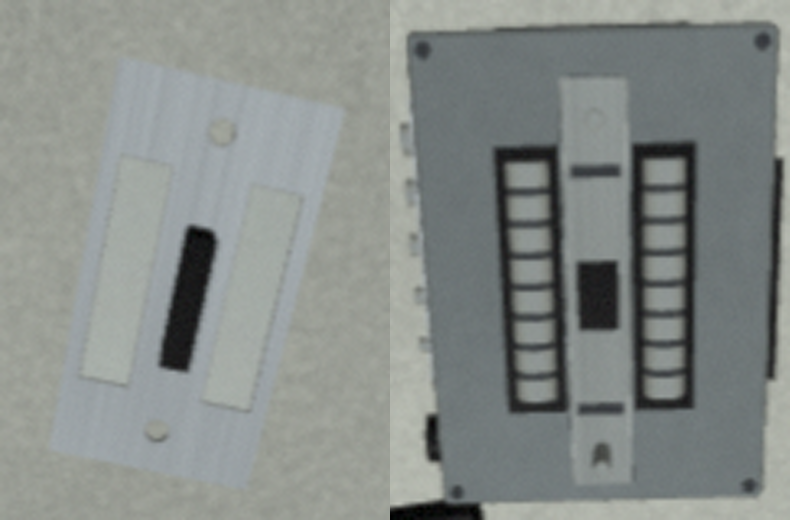

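```bash
python3 - <<'E'
from rig import *
from h import *
g=(.5545,-.1868); y=-90-12.4
goto((*g,.14),(0,90,y)); move_l((*g,.023),v=.08); clamp(90); dwell(.2)
s=read_state();print(s["width"],s["tcp_pos"],s["force"])
move_l((*g,.06),v=.05); dwell(.3); s=read_state();print(s["width"],s["tcp_pos"],s["force"],s["wrist_torque"])
move_l((*g,.19),v=.15)
move_l((.5503,.1785,.19),(0,90,-88.7),v=.2); dwell(.4)
s=read_state();print(s["time_s"],s["width"],s["tcp_pos"],s["force"],s["wrist_torque"])
for n in("wrist","side","scene"):
    s=snapshot(n);cv2.imwrite(f"pics/held_{n}.png",s["image"][:,:,::-1]);np.savez(f"held_{n}.npz",**{k:np.array(v) for k,v in s.items()})
a=cv2.imread("pics/held_wrist.png");b=cv2.imread("pics/held_side.png")[80:240,140:300]
cv2.imwrite("pics/held.png",np.hstack([a[:, 60:460],cv2.resize(b,(384,384))]))
E
```

```text
0.013842082306575616 [ 0.55464558 -0.18689745  0.02334208] [-1.86374929  0.95606774  3.8772614 ]
0.01388298475689347 [ 0.55428055 -0.18668162  0.05965993] [ 0.7898028  -0.01251028 -4.11965855] [-0.02141233 -0.01219947  0.0079498 ]
12.9167 0.01410767212073454 [0.55034895 0.17829132 0.1900224 ] [ 0.92092663 -0.01611359 -2.67671858] [-0.03856979  0.0133281   0.00050239]
```

View pics/held.png

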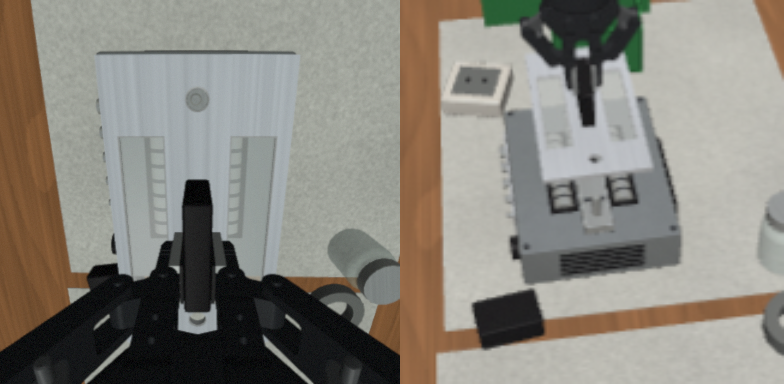

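Held wrist view: plate straight, far hole at about (257,99), near hole at about (257,318). The side view shows the guard level above the machine.

```bash
python3 - <<'E'
from h import *
s=np.load("held_wrist.npz");g=cv2.cvtColor(s["image"],cv2.COLOR_RGB2GRAY)
P=cloud(s)
print("plate z",np.nanmedian(P[70:85,180:330,2]))
for z in [.173]:
    # plate top edges: far edge and sides on the plane
    m=((P[...,2]>.163)&(P[...,2]<.180)).astype(np.uint8)
    rows=range(60,130,5)
    L=[];R=[]
    for r in rows:
        c=np.flatnonzero(m[r,100:420])+100; L.append((c[0]-.5,r));R.append((c[-1]+.5,r))
    l=cast(s,L,z);r_=cast(s,R,z)
    for w in(l,r_): 
        p=np.polyfit(w[:,1],w[:,0],1);print("edge yaw",-np.degrees(np.arctan(p[0])),"x at .178",np.polyval(p,.178),"at .2635",np.polyval(p,.2635))
    cols=range(200,320,10);F=[(c,np.flatnonzero(m[:130,c])[0]-.5) for c in cols];f=cast(s,F,z);p=np.polyfit(f[:,0],f[:,1],1);print("far edge y at .55",np.polyval(p,.55),"yaw",np.degrees(np.arctan(p[0])))
cv2.imwrite("pics/h.png",cv2.resize(np.hstack([s["image"][80:120,237:277,::-1],s["image"][300:340,237:277,::-1]]),None,fx=9,fy=9,interpolation=cv2.INTER_CUBIC))
roi=g[85:115,242:272];print(roi[::2,::2])
E
```

```text
plate z 0.17357046671362214
edge yaw 1.0880949791210401 x at .178 0.4902309008851964 at .2635 0.4886069888415387
edge yaw 1.5741268360066727 x at .178 0.6115198800749664 at .2635 0.6091702878653874
far edge y at .55 0.28809169345589086 yaw 1.282107797692235
[[169 165 160 167 166 170 171 172 170 172 171 171 166 162 168]
 [168 164 162 165 166 165 162 155 154 162 164 167 165 166 166]
 [170 163 161 164 156 139 130 130 133 135 145 158 162 164 168]
 [169 167 162 152 135 133 133 132 132 135 132 143 153 161 166]
 [168 164 154 131 132 126 122 116 126 134 131 133 138 154 165]
 [169 161 140 123 127 115 127 128 122 124 130 132 129 148 168]
 [169 161 130 128 122 126 136 134 134 121 129 133 133 134 167]
 [169 160 130 128 123 131 132 135 135 127 128 132 133 133 163]
 [169 161 132 128 127 132 135 130 131 123 130 136 133 135 167]
 [170 164 136 124 132 126 131 133 126 128 130 134 123 144 165]
 [170 163 147 131 132 132 127 130 133 133 131 131 126 155 168]
 [168 162 160 140 123 129 132 133 131 134 129 129 146 164 167]
 [169 163 161 161 142 128 125 129 132 128 131 144 162 162 168]
 [169 163 162 164 168 158 145 136 134 146 164 167 164 163 168]
 [170 165 161 164 169 168 173 170 171 172 171 169 163 162 169]]
```

View pics/h.png

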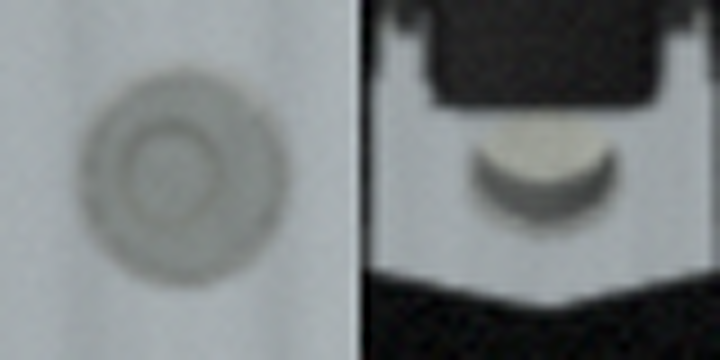

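The zoom shows the far hole's rim centred at about (257.4,99.8) and the flat top of its pin, seen through the hole, at about (256.1,99.6). Both are in one view, so I can get the relative offset directly.

```bash
python3 - <<'E'
from h import *
s=np.load("held_wrist.npz")
h=cast(s,[(257.0,99.3)],.173)[0];p=cast(s,[(255.7,99.1)],.112)[0]
print("hole",h,"pin",p,"shift",p-h)
T=s["extrinsics"];print("cam",-T[:3,:3].T@T[:3,3])
n=cast(s,[(237-.5+(545-360)/9,300-.5+165/9)],.173)[0];print("near hole approx",n)
E
```

```text
hole [0.54896088 0.26268742 0.173     ] pin [0.54788381 0.2631384  0.112     ] shift [-0.00107707  0.00045098 -0.061     ]
cam [0.5489545  0.26179902 0.34348138]
near hole approx [0.55281743 0.093713   0.173     ]
```

```bash
cat > d.py <<'E'
from rig import *
from h import *
import sys
def st(b=0):
    dwell(.1);s=read_state();return s["tcp_pos"],np.asarray(s["force"])-b,np.asarray(s["wrist_torque"]),s["time_s"],s["width"]
def pr(a): print(*[np.round(v,4) for v in a])
E
python3 - <<'E'
from d import *
x,y=.5495,.1789;R=(0,90,-88.6)
move_l((x,y,.142),R,v=.1);dwell(.3);a=st();b=a[1];np.save("b.npy",b);pr(a)
for z in np.arange(.139,.1159,-.003):
    move_l((x,y,z),v=.04);a=st(b);pr(a)
    if a[1][2]>3 or np.hypot(*a[1][:2])>5: move_l((x,y,z+.003),v=.04);print("contact");break
E
```

```text
[0.5498 0.179  0.1425] [ 0.447   0.8108 -3.7257] [-0.0089  0.0537  0.0047] 14.1 0.0139
[0.5494 0.1788 0.1388] [ 0.1112 -1.1774  0.4012] [-0.0529  0.0366 -0.0067] 14.45 0.0139
[0.5494 0.1789 0.1359] [-0.1454 -1.6469  0.7032] [ 0.0218 -0.0045 -0.0014] 14.8 0.0141
[0.5494 0.1789 0.1329] [-0.6629 -0.8072  0.4554] [ 0.0221  0.0137 -0.0191] 15.15 0.014
[0.5495 0.1789 0.1299] [-1.3011 -0.8679  1.2711] [ 0.0211 -0.0188  0.0422] 15.5 0.0142
[0.5494 0.1789 0.1269] [-1.4845 -1.047   0.8622] [ 0.0185 -0.0037  0.0037] 15.85 0.0138
[0.5495 0.1789 0.1239] [ 0.0608 -0.1737 -0.3521] [-0.0074 -0.0611  0.0159] 16.2 0.0136
[0.5495 0.1789 0.1209] [-1.3045 -1.4567  0.5374] [-0.0102  0.0453  0.002 ] 16.55 0.0139
[0.5494 0.1789 0.1179] [-0.8924 -1.0782 -0.1849] [ 0.0073  0.0107 -0.0044] 16.9 0.0141
```

It's below the pin tops with no contact, so both pins are in the holes. I'll keep going down onto the plunger and then the bar.

```bash
python3 - <<'E'
from d import *
b=np.load("b.npy");x,y=.5495,.1789
for z in np.arange(.116,.0969,-.001):
    move_l((x,y,z),v=.02);a=st(b);pr(a)
    if a[1][2]>20 or np.hypot(*a[1][:2])>10: print("stop");break
s=snapshot("side");cv2.imwrite("pics/press.png",s["image"][:,:,::-1])
E
```

```text
[0.5495 0.1789 0.1159] [-0.6317 -1.2591 -0.3437] [-0.0389  0.0113 -0.0668] 17.25 0.0138
[0.5495 0.1789 0.115 ] [-0.7176 -0.6668 -0.1498] [ 0.0093 -0.0431  0.0156] 17.6 0.0142
[0.5495 0.1789 0.114 ] [-0.8727 -2.2337  0.2951] [ 0.0157 -0.0183 -0.0452] 17.95 0.0139
[0.5498 0.1789 0.1132] [-0.3113 -1.0998  1.4171] [-0.0086 -0.0523 -0.0083] 18.3 0.014
[0.5498 0.179  0.1125] [-0.4436 -1.8943  4.7363] [-0.0486  0.159   0.0581] 18.65 0.0139
[0.5498 0.179  0.1115] [-1.7368 -0.4782  8.6047] [-0.0233  0.2879  0.0428] 19.0 0.0139
[0.5498 0.179  0.1101] [-1.2994 -0.3866  7.888 ] [ 0.0192  0.1433 -0.0582] 19.35 0.0142
[0.5498 0.1789 0.1091] [-1.2571 -0.4996  7.5828] [ 0.0429 -0.012  -0.03  ] 19.7 0.0137
[0.5498 0.1789 0.108 ] [-0.0457 -0.8246  7.0315] [ 0.0318 -0.0815  0.0106] 20.05 0.0141
[0.5497 0.1789 0.1071] [ 0.9675 -0.2865  7.4411] [ 0.0519 -0.1856  0.0064] 20.4 0.0138
[0.5497 0.1789 0.1061] [ 1.6372 -0.4944  7.0586] [ 0.0905 -0.3381 -0.0305] 20.75 0.014
[0.5497 0.1789 0.1051] [ 2.0006 -0.2305  8.0251] [ 0.0721 -0.3833  0.0831] 21.1 0.014
[0.5497 0.1789 0.1041] [ 1.7607 -1.0432  7.2009] [ 0.1181 -0.4281 -0.0454] 21.45 0.0139
[0.5497 0.1789 0.1036] [ 0.9408 -0.4842 10.4082] [ 0.0691 -0.1743  0.0301] 21.8 0.0141
[0.5498 0.1789 0.1031] [-0.7638 -0.5544 13.0109] [0.0748 0.0104 0.003 ] 22.15 0.0136
[0.5498 0.1789 0.1027] [-0.8233 -1.0179 15.4781] [-0.0609  0.1756 -0.039 ] 22.5 0.0138
[0.5499 0.179  0.1023] [-3.7705 -1.1857 17.9067] [-0.1319  0.4394 -0.0065] 22.85 0.0141
[0.5499 0.179  0.1018] [-3.2906 -0.3791 20.8387] [-0.0893  0.5791 -0.0557] 23.2 0.0138
stop
```

```bash
python3 - <<'E'
from d import *
b=np.load("b.npy");x,y=.5495,.1789
move_l((x,y,.1015),v=.02);pr(st(b))
release();dwell(.2);pr(st(b))
move_l((x,y,.19),v=.1)
clamp(30);move_l((x,y,.150),v=.1);dwell(.3);a=st();b=a[1];pr(a)
for z in np.arange(.148,.134,-.001):
    move_l((x,y,z),v=.02);a=st(b);pr(a)
    if a[1][2]>20: print("stop");break
move_l((x,y,.20),v=.08);release()
move_l((x,y-.02,.36),v=.25);dwell(.3)
for n in("wrist","side"):
    s=snapshot(n);cv2.imwrite(f"pics/f_{n}.png",s["image"][:,:,::-1]);np.savez(f"f_{n}.npz",**{k:np.array(v) for k,v in s.items()})
    P=cloud(s)
    m=np.isfinite(P[...,2])&(abs(P[...,0]-.55)<.056)&(P[...,1]>.08)&(P[...,1]<.285)&(P[...,2]>.08)&(P[...,2]<.096)
    q=P[m];A=np.c_[q[:,:2]-[.55,.178],np.ones(len(q))];print(n,len(q),"plate plane slopes,z",np.linalg.lstsq(A,q[:,2],rcond=None)[0])
print(read_state()["time_s"])
a=cv2.imread("pics/f_wrist.png");b=cv2.imread("pics/f_side.png")[80:240,140:300]
cv2.imwrite("pics/f.png",np.hstack([a[:, 60:460],cv2.resize(b,(384,384))]))
E
```

```text
[0.5498 0.1789 0.1029] [-1.4125 -1.2556 14.6772] [-0.0586  0.1032 -0.0456] 23.625 0.0139
[0.5495 0.1789 0.1016] [-1.1485 -1.2109  2.6907] [ 0.0267 -0.0359 -0.0676] 24.6167 0.0853
[0.5498 0.1789 0.1505] [ 0.094  -0.3584 -0.0477] [0.0069 0.0042 0.0252] 27.3667 -0.0002
[0.5494 0.1789 0.1479] [0.0918 0.7293 0.5859] [-0.0141  0.0354  0.0367] 27.7167 0.0002
[0.5495 0.1789 0.147 ] [ 0.1311  0.5039 -0.8154] [ 0.0681 -0.0207 -0.0395] 28.0667 -0.0001
[0.5495 0.1789 0.146 ] [ 0.4141 -0.3427 -0.4226] [-0.0329 -0.0217 -0.0112] 28.4167 0.0001
[0.5495 0.1789 0.145 ] [ 0.4386  0.189  -0.0935] [-0.0043  0.0588  0.0278] 28.7667 0.0001
[0.5495 0.1789 0.144 ] [0.1618 0.3141 0.6837] [ 0.0415 -0.0223 -0.0151] 29.1167 0.0002
[0.5495 0.1789 0.143 ] [0.6168 0.355  0.6546] [-0.0527 -0.0522  0.0474] 29.4667 0.0002
[0.5495 0.1789 0.142 ] [0.5843 0.4208 0.3277] [ 0.0133  0.0171 -0.0118] 29.8167 0.0001
[0.5495 0.1789 0.141 ] [ 0.3615 -0.0459 -0.0389] [ 0.0132 -0.0167 -0.0162] 30.1667 0.0001
[0.5495 0.1789 0.14  ] [-0.4136  0.2821  0.1106] [-0.0037 -0.0264 -0.0387] 30.5167 0.0001
[0.5495 0.1789 0.139 ] [-0.5291  0.3533 -0.2202] [-0.0519  0.0124 -0.1   ] 30.8667 0.0002
[0.5495 0.1789 0.138 ] [-0.8843 -0.3233 -0.4554] [-0.0025  0.0242 -0.006 ] 31.2167 0.0
[0.5495 0.1789 0.137 ] [-0.8846  1.0072  1.0104] [ 0.0173 -0.0548 -0.0404] 31.5667 0.0002
[0.5495 0.1789 0.136 ] [ 0.3543  0.1782 -1.0164] [-0.018   0.0145 -0.0098] 31.9167 -0.0002
[0.5495 0.1789 0.135 ] [ 0.5634  0.9487 -0.4425] [0.0085 0.0386 0.026 ] 32.2667 -0.0001
wrist 8607 plate plane slopes,z [-0.00051489  0.00144206  0.08759294]
side 1676 plate plane slopes,z [-0.00270655  0.00150275  0.0885398 ]
35.2083
```

View pics/f.png

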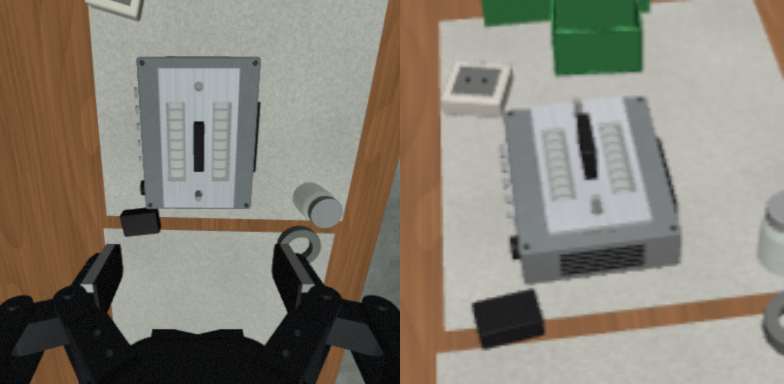

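Final view: the guard is seated on the machine with both pins through the holes, at (198,87) and (198,195). The follow-up press didn't reach the handle, so I'll check heights and handle position before pressing again.

```bash
python3 - <<'E'
from h import *
for n in("wrist","side"):
    s=np.load(f"f_{n}.npz");P=cloud(s);z=P[...,2];I=s["image"].mean(-1)
    box=(abs(P[...,0]-.55)<.1)&(abs(P[...,1]-.18)<.13)
    h=box&(z>.125)&(z<.15);print(n,"handle",rect(P[h]),np.median(z[h]),h.sum())
    d=box&(z>.065)&(z<.078)&(abs(P[...,0]-.55)>.066);print("deck z",np.median(z[d]))
    pl=box&(z>.08)&(z<.095)&(abs(P[...,0]-.55)<.058)&(abs(P[...,1]-.18)<.105)
    for sx in(-1,1):
        for sy in(-1,1):
            for nm,m in (("deck",d),("plate",pl)):
                k=m&((P[...,0]-.55)*sx>0)&((P[...,1]-.18)*sy>.05);print(sx,sy,nm,np.round(z[k].mean(),4),end=" ")
    print()
E
```

```text
wrist handle (array([551.2, 178.8]), array([14.7, 69. ]), 1.5) 0.1341691396990591 507
deck z 0.07079501197691157
-1 -1 deck 0.0708 -1 -1 plate 0.088 -1 1 deck 0.0708 -1 1 plate 0.0881 1 -1 deck 0.0708 1 -1 plate 0.0881 1 1 deck 0.0708 1 1 plate 0.088 
side handle (array([551.2, 177.8]), array([16. , 72.9]), 1.4) 0.13439159291844602 109
deck z 0.07153321241018756
-1 -1 deck 0.0713 -1 -1 plate 0.0889 -1 1 deck 0.072 -1 1 plate 0.0893 1 -1 deck 0.0711 1 -1 plate 0.0888 1 1 deck 0.0715 1 1 plate 0.089
```

The four plate corners are level to within about 0.1 mm (wrist view), at bar height, and handle top is at 0.134 m as expected when seated. No second press is needed, so I'm handing in.

```bash
python3 -c "
from rig import *
print(hand_in())"
```

```text
the job is handed in; nothing more can be done
None
```

The guard panel is back on the machine, with both pins through its holes, and I've handed the job in at about 35 s on the robot's clock.

- **Fitting:** I gripped the handle and lined the panel up using the pin visible through one of the holes. It went over both pins with no contact force.
- **Pressing:** The plunger moved at about 7–8 N through its travel, and the bar was felt beneath it. I stopped the press at about 21 N, well under the 40 N limit, with the bar giving about 2 mm. I then eased off, let go and moved clear.
- **Last checks:** The wrist camera puts the plate top at 0.088 m, with its four corners within 0.1 mm of each other. The handle top is at 0.134 m, where it should be when flush. The side camera reads about 1 mm higher and shows up to 0.5 mm between corners; it reads the machine's deck high too.
- **What didn't work:** An optional second press, with closed fingers on top of the handle, never touched it down to the height I had set (TCP at 0.135 m). It therefore confirmed nothing, and seating rests on the first press and the camera checks. I expected contact near 0.145 m and did not find out why there was none.
- **Not measured:** I couldn't see the plunger itself under the plate; that it is down follows from the force readings and plate height. I didn't measure the other items' positions afterwards. The adapter, socket box, jar and tape looked unmoved in the last pictures, and the arm worked well away from the rest.

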